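Reset the thickness stop of a flatbread press

TASK

The flatbread press stands latched shut on its thickness gauge, and its stop screw must be reset to it. Back the hexagonal jam nut off until it is free, turn the screw down by its flat thumb head until you feel its foot bear lightly on the rubber buffer below (do not force it), then tighten the jam nut firmly again so that the setting stays, let go, and leave the other things on the flap where they are.

Things in the scene. Friction and masses are not known exactly. Their poses are not given: they have to be found in the camera images.
- nut_mid (a point): Jam nut: steel hexagon, 36 mm across flats, 42 over corners, 14 mm high, lying on a lock washer on the lug, round the screw. Point at its centre, z up the screw, x square to a flat. Anticlockwise from above loosens and lifts it, 8 mm a turn. It starts firm, about 0.9 rad past snug; turned back as far as it was loosened, or up to 1 rad more, it is firm again. Drag 0.03 N m free, 0.25 to 0.5 while turning when firm; 1 N m spoils it.
- screw_head (a point): Stop screw's flat steel thumb head, 12 mm thick (x, square to its flats), 28 wide, 20 high, 10 mm above the nut; point at its centre, z up. Clockwise lowers it 8 mm a turn. Drag 0.05 N m. After 0.5 to 2.7 mm (not seen in the poses) the foot bears: drag rises 0.011 N m per N, and when stopped it pushes back, so the torque felt shifts 0.04 N m or more anticlockwise at 10 N. Lightly: 2 to 22 N; 60 is forced.
- press: Cast aluminium flatbread press, fixed and latched, 220 x 220 mm, origin under its centre, x from the screw to the centre. Round upper plate at 49 mm, lever across it up to 85 mm. Lug at x -150 mm, y 0, top 54 mm up, 46 mm wide: the screw stands in it, and under it the foot (25 mm) faces a black rubber buffer of unsure height. A tabbed washer (34 mm, 2.5 thick) under the nut locks the screw.
- mug: yellow ceramic mug, 76 mm wide, 88 high, handle to its +y; stands about 160 mm to one side of the screw; origin under its centre
- timer: black plastic push button timer, 60 x 72 x 29 mm, about 160 mm to the other side of the screw; origin under its centre
- opener: flat silver bottle opener, 118 x 34 x 5 mm, lying in front of the lug, about 100 mm from the screw; origin under its middle, x along it
- tray: bamboo tray, 300 x 200 x 28 mm, loose, at the left; origin under its centre
- jar: glass jar with steel cap, 64 mm wide, 100 high, standing on the tray; origin under its centre
- pin: small wooden rolling pin, 250 mm long, 42 thick, lying on the tray; origin under its middle

How it is judged:
By the outcome, as a careful person would: the job done as asked, in the order asked, and still so for the second after the job is handed in, with the robot touching nothing.
It also fails if it takes over 72 s, if anything falls off the work surface, if the arm or the gripper's body presses on something with over 40 N, if the wrist force passes 120 N, or if a joint passes its speed limit or range.

ROBOT

A 6-joint arm with a two-finger parallel gripper is mounted at the origin on the work surface. World frame = base frame: x ahead of the robot, y to its left, z up, the work surface at z = 0. Lengths are in mm, angles in rad, forces in N, time in s.
With the tool pointing down it reaches from about 350 to 775 mm from the base axis. Payload 7.3 kg.
Tool frame: the origin (TCP) lies at the very end of the fingers, on their centre line; the grasp point (between the pads) lies 19 mm behind it; x points along the fingers, y is the direction in which the jaws open and shut, and the axes are right-handed (so a half turn about x gives the same grasp; the last joint's range is limited). The gripper opens to 92 mm and grips with 3 to 60 N. Pads are 19 mm wide; open, the fingers measure 130 mm over their backs; the gripper's body (75 mm by 190 mm) begins 47 mm behind the grasp point.
Start: joints at [-1.279, 0.342, 1.524, -0, 1.275, -0.146], TCP at [222.597, -475.495, 226.741] pointing down, gripper open.
Joint ranges: [-2.53, 2.53], [-0.77, 2.02], [0.04, 2.7], [-1, 4.14], [0.28, 2.66], [-3.11, 3.11]. Speed limits (rad/s): [2.57, 2.57, 3.14, 3.14, 3.14, 3.14].

INTERFACE

Orientations are given as [roll, pitch, yaw] about the fixed x, y, z axes, in that order (R = Rz(yaw) Ry(pitch) Rx(roll)).
In Python, from plant import bot gives the robot as it stands.
- The arm moves only by the tool step_arm, never from a script. Its argument "targets" is a list that holds one entry, the list of rows, each a list of 4 numbers: the shift along the tool's x, y, z in m, then the turn about the tool's x in degrees. A call has exactly 5 rows; each row is the pose to reach, as a shift and turn from the pose measured when the call began, along the tool's axes at that moment; what a row does not reach only later rows make up. A row lasts 1/12 s, in which the tool goes at most 41.7 mm and 7.16 degrees, less where a joint would pass 70% of its speed; a pose out of reach is approached as far as the arm can. A call with a gripper value outside its range is refused whole. "jaw" is the closure, from 0 (fully open) to 1 (shut), set as the call begins (left out, the last holds). The fingers move at their own pace and stop on an object; the grip force is fixed at half the most. Time passes only in rows, so rows that repeat a pose let the fingers close, or fill a call up. It gives the time, the measured TCP pose, the force and the opening at its end, in the units of the state.
- bot.get_obs(): the state, without advancing time (a new reading comes with each control period).
- bot.capture(name): name is "scene" or "top" or "wrist"; returns a dict with "color" (420x560x3 uint8, red, green, blue), "depth" (420x560 float32, mm along the optical axis (not along the pixel's ray), 0 where there is no reading), "fov_y" (degrees; the focal length in pixels is half the picture's height over the tangent of half this angle, whatever the lens; pixels are square), "cx", "cy" (the principal point, pixels), "rvec" (rotation vector, rad) and "tvec" (3), from world to camera coordinates, as OpenCV has them. Camera axes: x right, y down, z forward; pixel columns grow to the right and rows downward; lengths in mm; the calibration is good to about 2 mm. A picture is of the moment at which its call begins.
- bot.close_job(): hands the job in, once; it reports no verdict.
The state is a dict: "time": time; "joint_positions": joint angles; "dq": joint speeds; "tau": joint torques, N m; "tool_pos": TCP position; "tcp_rot": TCP orientation; "contact_force": force on the tool from outside, world axes, zero at the start; "moment": the same for the moment, N m; "grip_width": finger opening in mm.
Only numpy, scipy, OpenCV 4.12 (cv2) and the standard library are available. Lean on these libraries where they do the work, as an engineer would, in place of code of your own. Each camera call takes 0.05 s, during which the arm holds its last target. There are 200 camera calls.

## Working session

There is one attempt and no reset: what is moved stays moved. The work goes in short steps, Python scripts to look and compute and a tool call to move; the robot and the scene stay as the last step left them, time stands still between calls to the robot, and variables do not carry over. Pictures are saved under pics/ and viewed, about 8 in all and at most 12, crops included, and the job is handed in when it is done.

Besides the shell and the picture viewer there is one more tool, called after "Call:" as name(argument=value, ...) on one line, values as JSON. step_arm: Moves the arm, as the interface text tells. Its arguments: {"type":"object","properties":{"targets":{"type":"array","items":{"type":"array","items":{"type":"array","items":{"type":"number"}}}},"jaw":{"type":"number"}},"required":["targets"]}

```bash
mkdir -p pics; ls; cat > h.py <<'E'
import numpy as np,cv2
from plant import bot
def cam(n,save=None):
    c=bot.capture(n);h=c["color"].shape[0];c["f"]=h/2/np.tan(np.radians(c["fov_y"])/2)
    c["R"]=cv2.Rodrigues(np.array(c["rvec"],float))[0];c["t"]=np.array(c["tvec"],float).ravel()
    if save: cv2.imwrite("pics/"+save,c["color"][:,:,::-1])
    return c
def ray(c,u,v,z):
    d=c["R"].T@np.array([(u-c["cx"])/c["f"],(v-c["cy"])/c["f"],1.]);o=-c["R"].T@c["t"]
    return o+d*(z-o[2])/d[2]
def proj(c,p):
    q=c["R"]@np.array(p,float)+c["t"];return q[0]/q[2]*c["f"]+c["cx"],q[1]/q[2]*c["f"]+c["cy"]
def cloud(c):
    v,u=np.indices(c["depth"].shape);z=c["depth"].astype(float)
    P=np.stack([(u-c["cx"])/c["f"]*z,(v-c["cy"])/c["f"]*z,z],-1)
    return (P-c["t"])@c["R"]
E
python3 - <<'E'
from h import *
a=cam("scene");b=cam("top")
cv2.imwrite("pics/a.png",np.vstack([np.hstack([a["color"],b["color"]])])[:,:,::-1][:, :])
im=cv2.resize(np.hstack([a["color"],b["color"]])[:,:,::-1],None,fx=.714,fy=.714);cv2.imwrite("pics/a.png",im)
cv2.imwrite("pics/top.png",b["color"][:,:,::-1])
for c in(a,b):print(c["f"],c["cx"],c["cy"],-c["R"].T@c["t"],c["R"][2])
print(bot.get_obs())
E
```

```text
pics
516.127418520781 277.0012565930293 211.61352474194013 [1396.10275196   54.46863864 1041.22955495] [-0.64489152  0.08580638 -0.75944203]
470.7515800283687 282.47208734051065 209.8611275697791 [ 490.21129205  146.69918694 1232.57632649] [ 0.08273477  0.00669625 -0.9965491 ]
{'time': 0.1, 'joint_positions': array([-1.27900156e+00,  3.42636218e-01,  1.52491589e+00, -2.83531550e-05,
        1.27542804e+00, -1.46009752e-01]), 'dq': array([ 0.00081521,  0.00028969, -0.00310656, -0.00066473, -0.00053326,
        0.00112187]), 'tau': array([ 2.33865685e-03, -4.32003343e+01, -2.44695175e+01,  7.19865435e-02,
        5.26276580e-02, -4.56157215e-05]), 'tool_pos': array([ 222.47459855, -475.12175765,  226.12516156]), 'tcp_rot': array([-1.69726702,  1.56940856,  1.88213842]), 'contact_force': array([-0.89163608, -0.48693815, -0.83267612]), 'moment': array([ 0.06362235, -0.00868167, -0.02528796]), 'grip_width': 92.27204590802833}
```

View pics/a.png

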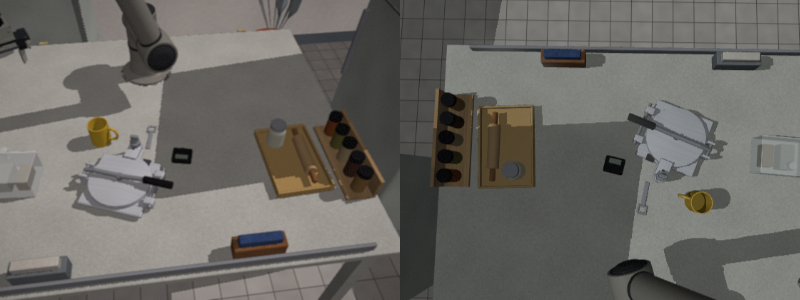

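The left (scene) and right (top) views show the press, with its lug at about (364,241) in full top pixels. The mug and the timer are on either side of it. Next I'll zoom in.

```bash
python3 - <<'E'
from h import *
b=cam("top");a=cam("scene")
p=ray(b,364,241,90);print(p)
u,v=[int(x) for x in proj(a,p)];print(u,v)
A=cv2.resize(a["color"][v-35:v+35,u-45:u+45],None,fx=5.5,fy=5.5,interpolation=2)
B=cv2.resize(b["color"][206:276,320:410],None,fx=5.5,fy=5.5,interpolation=2)
A=A[:,:395] if 0 else A
im=np.vstack([A,B]);im=np.hstack([A,B]);im=cv2.resize(im,(800,311));cv2.imwrite("pics/b.png",im[:,:,::-1])
print(a["cx"],u-45,v-35)
P=cloud(b)
print(P[236:250:2,354:376:2,2].round())
for n,uv in dict(mug=(416,282),timer=(299,231),op=(340,277),pc=(390,190)).items():print(n,P[uv[1],uv[0]].round())
E
```

```text
[512.85145204 -44.22723236  90.        ]
190 196
277.0012565930293 145 161
[[   3.    2.   17.   56.   56.   53.   57.   54.   53.   57.   50.]
 [   3.   15.   47.   59.   51.   68.   61.   55.   57.   54.   56.]
 [  -2.   18.   53.   54. 1233.   69.   69.   73.   69.   56.   53.]
 [   2.   39.   53.   68.   70.   80.   79.   81.   73.   72.   53.]
 [  14.   51.   68.   68.   88.   97.  101.  102.   98.   68.   53.]
 [  20.   52.   59.   73.   96.  100.  101.   99.  101.   98.  103.]
 [  14.   56.   54.   70.   72.   85.   94.   99.   99.   97.   70.]]
mug [ 411. -192.    6.]
timer [537. 112.  30.]
op [421.   3.   4.]
pc [ 640. -111.   74.]
```

View pics/b.png

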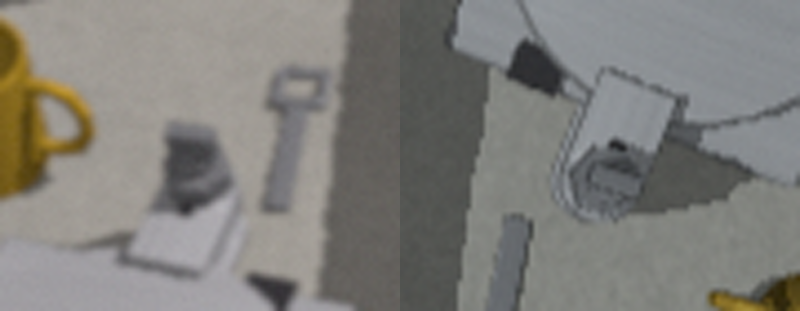

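Head at about (369,246) in full top pixels, nut and lug visible below it. I'll hover over it and look with the wrist camera.

```bash
cat >> h.py <<'E'
from scipy.spatial.transform import Rotation as Ro
def rel(p=None,jaw=None):
    o=bot.get_obs();R=Ro.from_euler("xyz",o["tcp_rot"]).as_matrix()
    y=R[:,1];yaw=np.degrees(np.arctan2(y[1],y[0]))
    print("t",round(o["time"],2),"pos",o["tool_pos"].round(1),"jawyaw",yaw.round(1),"x",R[:,0].round(3),"q6",o["joint_positions"][5].round(2),"w",round(o["grip_width"],1),"F",o["contact_force"].round(1),"M",o["moment"].round(3))
    if p is not None: print("shift m",(R.T@(np.array(p)-o["tool_pos"])/1000).round(4))
    if jaw is not None: print("turn about tool x (x down => +ve clockwise):",[-((jaw+k-yaw+180)%360-180).round(1) for k in(0,180)])
    return R
E
python3 - <<'E'
from h import *
b=cam("top");p=ray(b,369,246,100.5);print(p,ray(b,390,190,49))
R=rel([p[0]-30,p[1],230]);print(R)
E
```

```text
[500.8985266  -54.47695008 100.5       ] [ 643.530351  -116.3361612   49.       ]
t 0.25 pos [ 222.6 -475.3  226.4] jawyaw -64.9 x [-0.     0.001 -1.   ] q6 -0.15 w 91.7 F [-0.4  0.1  0.2] M [ 0.004  0.058 -0.039]
shift m [-0.0033 -0.2759 -0.4033]
[[-1.47893051e-04  4.23967170e-01 -9.05677546e-01]
 [ 5.87182687e-04 -9.05677363e-01 -4.23967180e-01]
 [-9.99999817e-01 -5.94499975e-04 -1.15002794e-04]]
```

Call:
step_arm(targets=[[[0,-0.018,-0.027,0],[0,-0.037,-0.054,0],[0,-0.055,-0.081,0],[0,-0.074,-0.108,0],[0,-0.092,-0.134,0]]])

```text
time: 0.67
tool_pos: [305.3, -333.7, 226.4]
tcp_rot: [-1.835, 1.57, 1.744]
contact_force: [0.1, -0.8, 0.3]
grip_width: 92.0
```

Call:
step_arm(targets=[[[0,-0.018,-0.027,0],[0,-0.037,-0.054,0],[0,-0.055,-0.081,0],[0,-0.074,-0.108,0],[0,-0.092,-0.134,0]]])

```text
time: 1.08
tool_pos: [388.3, -191.9, 226.6]
tcp_rot: [-2.039, 1.57, 1.54]
contact_force: [-0.6, -0.4, 0.8]
grip_width: 91.6
```

Call:
step_arm(targets=[[[0,-0.018,-0.027,0],[0,-0.037,-0.054,0],[0,-0.055,-0.081,0],[0,-0.074,-0.108,0],[0,-0.092,-0.134,0]]])

```text
time: 1.5
tool_pos: [471.2, -50.1, 226.8]
tcp_rot: [-2.157, 1.57, 1.422]
contact_force: [1.2, 0.4, 0.2]
grip_width: 91.8
```

```bash
python3 - <<'E'
from h import *
c=cam("wrist","w1.png");rel([500.9,-54.5,230]);print(c["f"],-c["R"].T@c["t"],c["R"],proj(c,[501,-54.5,100.5]))
E
```

```text
t 1.55 pos [473.4 -46.2 226.8] jawyaw -64.8 x [ 0.002  0.004 -1.   ] q6 0.87 w 92.1 F [1.  3.7 0.1] M [0.133 0.006 0.015]
shift m [-0.0032  0.0193 -0.0214]
299.5700489686411 [534.75318364 -20.4653592  384.63085249] [[ 4.23672468e-01 -9.05815146e-01 -7.48718822e-04]
 [-8.72947080e-01 -4.08519611e-01  2.66599181e-01]
 [-2.41795442e-01 -1.12297141e-01 -9.63807199e-01]] (np.float64(300.2276702254453), np.float64(175.8571207662553))
```

View pics/w1.png

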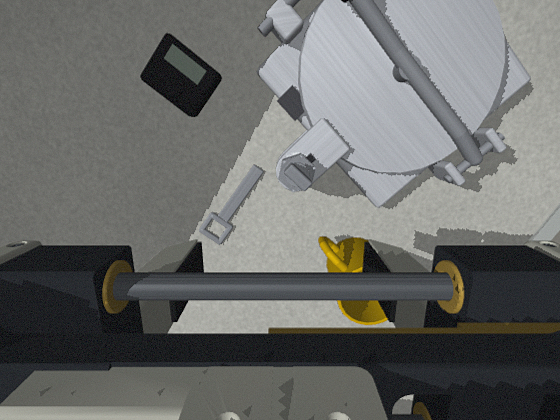

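Wrist view: screw head and nut at (297,174), close to the predicted (300,176). I'll go lower for a closer look.

Call:
step_arm(targets=[[[0.024,0.005,0.011,0],[0.048,0.01,0.022,0],[0.072,0.015,0.033,0],[0.096,0.019,0.044,0],[0.096,0.019,0.044,0]]])

```text
time: 1.97
tool_pos: [438.1, -81.5, 127.0]
tcp_rot: [-1.225, 1.562, 2.355]
contact_force: [-1.2, 0.2, -0.6]
grip_width: 91.5
```

```bash
python3 - <<'E'
from h import *
c=cam("wrist");rel();u,v=[int(x) for x in proj(c,[501,-54.5,90])];print(u,v,-c["R"].T@c["t"])
v0=max(v-60,0);u0=u-80
cv2.imwrite("pics/w2.png",cv2.resize(c["color"][v0:v0+120,u0:u0+160],None,fx=5,fy=5,interpolation=2)[:,:,::-1]);print(u0,v0)
np.savez("w2.npz",**{k:c[k] for k in("color","depth","R","t","f","cx","cy")})
P=cloud(c);m=(abs(P[...,0]-501)<35)&(abs(P[...,1]+54)<35)
h=P[m&(P[...,2]>94)];print("head",len(h),h.mean(0),cv2.minAreaRect(h[:,:2].astype(np.float32)))
n=P[m&(P[...,2]>65)&(P[...,2]<76)];print("nut",len(n),n.mean(0),cv2.minAreaRect(n[:,:2].astype(np.float32)))
E
```

```text
t 2.02 pos [440.1 -81.6 129.2] jawyaw -64.9 x [-0.003  0.005 -1.   ] q6 0.77 w 91.5 F [ 0.8 -0.1  0.1] M [ 0.003 -0.021 -0.028]
286 129 [502.58601672 -52.69477649 284.55612256]
206 69
head 6924 [484.67436688 -68.56008777 230.17725334] ((486.3314514160156, -65.11537170410156), (61.61593246459961, 21.714649200439453), 44.50480651855469)
nut 1069 [499.38341291 -52.98335481  69.96054643] ((498.5511169433594, -53.46228790283203), (35.83590316772461, 40.862022399902344), 43.456756591796875)
```

View pics/w2.png

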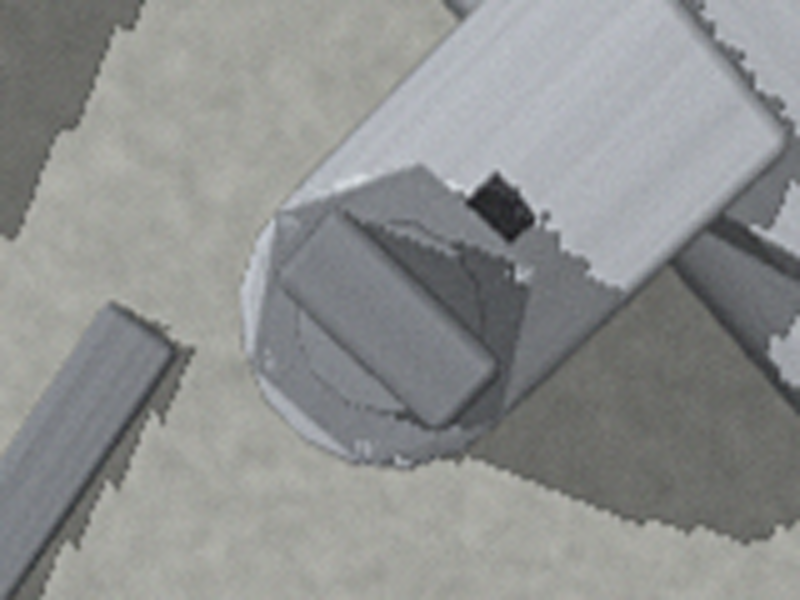

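The close view shows the head's rectangle centred near crop (388,319) and the nut hexagon around it. Nut corners are at about (420,165), (277,212), (255,362), (528,288). I'll turn these into poses.

```bash
python3 - <<'E'
from h import *
c=dict(np.load("w2.npz"))
def r(L,z):return np.array([ray(c,206+x/5,69+y/5,z)[:2] for x,y in L])
H=r([(342,210),(495,362),(432,428),(282,277)],100.5);print(H.mean(0))
ang=lambda a:np.degrees(np.arctan2(a[1],a[0]))
print("len",np.linalg.norm(H[1]-H[0]),np.linalg.norm(H[2]-H[1]),"long ang",ang(H[1]-H[0]),ang(H[2]-H[3]),"short",ang(H[2]-H[1]))
N=r([(420,165),(277,212),(255,362),(358,460),(505,410),(528,288)],70.5);print(N,N.mean(0))
for i in range(6):
    d=N[i]-N[(i+3)%6];print(np.linalg.norm(d),(ang(d))%60)
e=N[1]-N[0];print("edge",np.linalg.norm(e),ang(e)%60)
L=r([(275,212),(450,20),(525,400),(785,140)],54);print("lug dir",ang(L[1]-L[0]),ang(L[3]-L[2]))
rel()
E
```

```text
[498.40425836 -53.61976821]
len 25.1414269346527 10.821756086985987 long ang -108.44294530568415 -109.44044412800996 short 161.3889415872271
[[517.8956901  -48.97291352]
 [504.20833321 -33.96114078]
 [484.7139652  -39.28794891]
 [478.50471874 -58.01523801]
 [493.63418948 -73.78550027]
 [509.78607716 -69.30359814]] [498.12382898 -53.88772327]
40.41549524983959 12.928449906405442
41.2042731363847 15.129964856646069
39.10946172933298 9.872052624366034
40.41549524983959 12.928449906405433
41.2042731363847 15.129964856646055
39.10946172933298 9.872052624366013
edge 20.31494669892125 12.357772169265445
lug dir -19.263099705000148 -19.607856795849482
t 2.02 pos [440.1 -81.6 129.2] jawyaw -64.9 x [-0.003  0.005 -1.   ] q6 0.77 w 91.5 F [ 0.8 -0.1  0.1] M [ 0.003 -0.021 -0.028]
```

Call:
step_arm(targets=[[[0,0,-0.022,4],[0,0,-0.044,8],[0,0,-0.065,12.5],[0,0,-0.065,12.5],[0,0,-0.065,12.5]]], jaw=0.3)

```text
time: 2.43
tool_pos: [500.5, -53.4, 130.5]
tcp_rot: [-1.723, 1.566, 1.64]
contact_force: [-0.5, 0.1, 0.0]
grip_width: 65.6
```

```bash
python3 - <<'E'
from h import *
rel([498.5,-53.8,58],-77.4)
E
```

```text
t 2.43 pos [500.5 -53.4 130.5] jawyaw -77.3 x [-0.     0.005 -1.   ] q6 1.08 w 65.6 F [-0.5  0.1  0. ] M [0.063 0.015 0.018]
shift m [0.0725 0.0003 0.0021]
turn about tool x (x down => +ve clockwise): [np.float64(0.1), np.float64(-179.9)]
```

Call:
step_arm(targets=[[[0.015,0,0.001,0],[0.03,0,0.002,0],[0.045,0,0.002,0],[0.06,0,0.002,0],[0.06,0,0.002,0]]])

```text
time: 2.85
tool_pos: [496.8, -53.4, 69.2]
tcp_rot: [-1.17, 1.564, 2.194]
contact_force: [-0.6, 0.4, -1.1]
grip_width: 64.4
```

```bash
python3 - <<'E'
from h import *
c=cam("wrist","w3.png");rel([498.5,-53.8,58],-77.4)
E
```

```text
t 2.9 pos [497.6 -53.6  70.4] jawyaw -77.2 x [-0.002  0.005 -1.   ] q6 1.08 w 64.5 F [ 0.3 -1.2  0.4] M [-0.018 -0.008  0.017]
shift m [ 0.0124  0.0005 -0.0008]
turn about tool x (x down => +ve clockwise): [np.float64(0.2), np.float64(-179.8)]
```

View pics/w3.png

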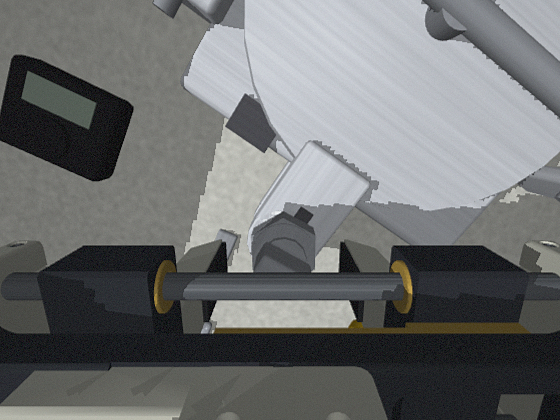

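The nut is centred between the fingers: nut column about 283, finger faces at about 225 and 342. I'll descend and close.

Call:
step_arm(targets=[[[0.004,0,0,0],[0.008,0,0,0],[0.012,0,0,0],[0.012,0,0,0],[0.012,0,0,0]]])

```text
time: 3.32
tool_pos: [497.6, -53.5, 58.5]
tcp_rot: [-1.364, 1.565, 2.001]
contact_force: [0.5, -0.0, 0.2]
grip_width: 64.1
```

Call:
step_arm(targets=[[[0,0,0,0],[0,0,0,0],[0,0,0,0],[0,0,0,0],[0,0,0,0]]], jaw=1)

```text
time: 3.73
tool_pos: [497.6, -53.5, 58.6]
tcp_rot: [-1.383, 1.565, 1.982]
contact_force: [-0.6, 2.8, 0.7]
grip_width: 35.5
```

```bash
python3 - <<'E'
from h import *
rel()
E
```

```text
t 3.73 pos [497.6 -53.5  58.6] jawyaw -77.2 x [-0.002  0.006 -1.   ] q6 1.08 w 35.5 F [-0.6  2.8  0.7] M [ 0.364 -0.062  0.065]
```

Call:
step_arm(targets=[[[0,0,0,-2],[0,0,0,-4],[-0.0001,0,0,-6],[-0.0002,0,0,-8],[-0.0002,0,0,-10]]])

```text
time: 4.15
tool_pos: [497.7, -53.8, 58.7]
tcp_rot: [-1.568, 1.565, 1.973]
contact_force: [0.3, -2.2, -1.3]
grip_width: 35.5
```

```bash
python3 - <<'E'
from h import *
rel()
E
```

```text
t 4.15 pos [497.7 -53.8  58.7] jawyaw -67.1 x [-0.002  0.005 -1.   ] q6 0.9 w 35.5 F [ 0.3 -2.2 -1.3] M [-0.375 -0.015 -0.095]
```

Call:
step_arm(targets=[[[-0.0001,0,0,-4],[-0.0002,0,0,-8],[-0.0003,0,0,-12],[-0.0004,0,0,-16],[-0.0004,0,0,-20]]])

```text
time: 4.57
tool_pos: [498.1, -54.4, 59.1]
tcp_rot: [-2.021, 1.567, 1.872]
contact_force: [1.4, -3.8, -1.5]
grip_width: 35.5
```

```bash
python3 - <<'E'
from h import *
rel()
c=cam("wrist");u,v=[int(x) for x in proj(c,[498.5,-53.8,90])]
cv2.imwrite("pics/w4.png",cv2.resize(c["color"][v-60:v+40,u-75:u+75],None,fx=5,fy=5,interpolation=2)[:,:,::-1])
E
```

```text
t 4.57 pos [498.1 -54.4  59.1] jawyaw -46.9 x [-0.001  0.004 -1.   ] q6 0.55 w 35.5 F [ 1.4 -3.8 -1.5] M [-0.621 -0.23  -0.044]
```

View pics/w4.png

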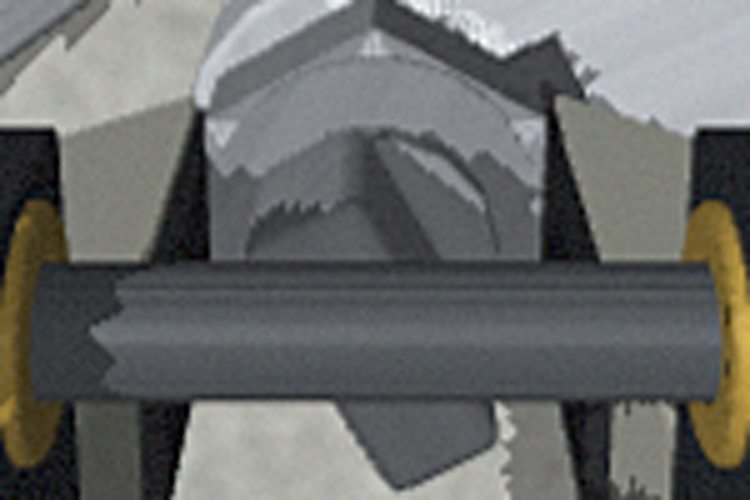

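The nut sits square in the fingers and has turned with them, and the head has stayed put. Continuing.

Call:
step_arm(targets=[[[-0.0001,0,0,-4],[-0.0002,0,0,-8],[-0.0003,0,0,-12],[-0.0004,0,0,-16],[-0.0005,0,0,-20]]])

```text
time: 5.03
tool_pos: [498.7, -54.9, 59.5]
tcp_rot: [-2.67, 1.567, 1.578]
contact_force: [2.9, -3.7, -3.5]
grip_width: 35.6
```

```bash
python3 - <<'E'
from h import *
rel()
E
```

```text
t 5.03 pos [498.7 -54.9  59.5] jawyaw -26.6 x [-0.     0.003 -1.   ] q6 0.2 w 35.6 F [ 2.9 -3.7 -3.5] M [-0.562 -0.451 -0.062]
```

Call:
step_arm(targets=[[[-0.0001,0,0,-5],[-0.0002,0,0,-10],[-0.0004,0,0,-15],[-0.0005,0,0,-20],[-0.0006,0,0,-25]]])

```text
time: 5.45
tool_pos: [499.7, -55.2, 60.1]
tcp_rot: [2.579, 1.567, 0.983]
contact_force: [4.5, -0.2, -3.9]
grip_width: 35.6
```

```bash
python3 - <<'E'
from h import *
rel()
E
```

```text
t 5.45 pos [499.7 -55.2  60.1] jawyaw -1.5 x [ 0.002  0.003 -1.   ] q6 -0.24 w 35.6 F [ 4.5 -0.2 -3.9] M [-0.239 -0.669 -0.033]
```

Call:
step_arm(targets=[[[-0.0001,0,0,-4],[-0.0002,0,0,-8],[-0.0003,0,0,-12],[-0.0003,0,0,-12],[-0.0003,0,0,-12]]])

```text
time: 5.87
tool_pos: [500.1, -55.1, 60.4]
tcp_rot: [2.19, 1.567, 0.8]
contact_force: [3.6, -0.2, -3.3]
grip_width: 35.9
```

Call:
step_arm(targets=[[[0,0,0,0],[0,0,0,0],[0,0,0,0],[0,0,0,0],[0,0,0,0]]], jaw=0.4)

```text
time: 6.28
tool_pos: [500.0, -55.1, 60.5]
tcp_rot: [2.209, 1.567, 0.818]
contact_force: [-0.4, -0.9, 0.3]
grip_width: 54.8
```

```bash
python3 - <<'E'
from h import *
rel([499.3,-54.3,78],-19)
E
```

```text
t 6.28 pos [500.  -55.1  60.5] jawyaw 10.3 x [ 0.003  0.003 -1.   ] q6 -0.45 w 54.8 F [-0.4 -0.9  0.3] M [-0.068 -0.117  0.043]
shift m [-0.0175 -0.0005 -0.001 ]
turn about tool x (x down => +ve clockwise): [np.float64(29.3), np.float64(-150.7)]
```

Call:
step_arm(targets=[[[-0.006,0,0,6],[-0.012,0,0,13],[-0.0175,0,-0.001,20],[-0.0175,0,-0.001,27],[-0.0175,0,-0.001,29.3]]])

```text
time: 6.7
tool_pos: [499.9, -54.2, 78.4]
tcp_rot: [2.59, 1.567, 0.682]
contact_force: [-0.4, 0.9, -0.3]
grip_width: 55.5
```

Call:
step_arm(targets=[[[0,0,0,0],[0,0,0,0],[0,0,0,0],[0,0,0,0],[0,0,0,0]]])

```text
time: 7.12
tool_pos: [499.8, -54.2, 78.3]
tcp_rot: [2.634, 1.567, 0.726]
contact_force: [-0.2, -0.1, -0.2]
grip_width: 54.8
```

```bash
python3 - <<'E'
from h import *
rel([499.5,-54.5,78],-19)
c=cam("wrist");u,v=[int(x) for x in proj(c,[499.5,-54.5,90])]
cv2.imwrite("pics/w5.png",cv2.resize(c["color"][v-60:v+40,u-75:u+75],None,fx=5,fy=5,interpolation=2)[:,:,::-1])
E
```

```text
t 7.12 pos [499.8 -54.2  78.3] jawyaw -19.3 x [ 0.003  0.003 -1.   ] q6 0.07 w 54.8 F [-0.2 -0.1 -0.2] M [-0.001 -0.079 -0.006]
shift m [ 0.0003 -0.0002  0.0004]
turn about tool x (x down => +ve clockwise): [np.float64(-0.3), np.float64(179.7)]
```

View pics/w5.png

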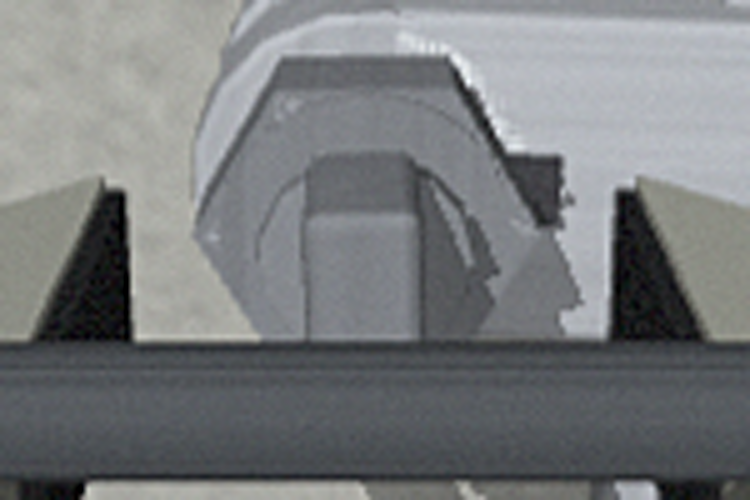

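The head is square to the jaws and centred (columns 305–415, fingers at 130 and 612). Gripping it and taking a torque baseline.

Call:
step_arm(targets=[[[0,0,0,0],[0,0,0,0],[0,0,0,0],[0,0,0,0],[0,0,0,0]]], jaw=1)

```text
time: 7.58
tool_pos: [499.8, -54.2, 78.3]
tcp_rot: [2.62, 1.567, 0.712]
contact_force: [-0.3, -0.3, -1.1]
grip_width: 26.0
```

Call:
step_arm(targets=[[[0,0,0,0],[0,0,0,0],[0,0,0,0],[0,0,0,0],[0,0,0,0]]])

```text
time: 8.0
tool_pos: [499.5, -54.1, 78.3]
tcp_rot: [2.801, 1.567, 0.893]
contact_force: [-3.0, 1.1, 1.4]
grip_width: 22.0
```

```bash
cat > m.py <<'E'
from h import *
import time
M=[];F=[]
for i in range(6):
    o=bot.get_obs();M.append(o["moment"][2]);F.append(o["contact_force"][2])
print("Mz",np.round(M,4),"Fz",np.round(F,1));rel()
E
python3 m.py
```

```text
Mz [0.0263 0.0263 0.0263 0.0263 0.0263 0.0263] Fz [1.4 1.4 1.4 1.4 1.4 1.4]
t 8.0 pos [499.5 -54.1  78.3] jawyaw -19.3 x [ 0.002  0.003 -1.   ] q6 0.07 w 22.0 F [-3.   1.1  1.4] M [0.108 0.387 0.026]
```

Stopped at 22 mm, so the fingertips caught the thicker shank below the head. I'll open, rise 5 mm and regrip.

Call:
step_arm(targets=[[[0,0,0,0],[0,0,0,0],[0,0,0,0],[-0.002,0,0,0],[-0.005,0,0,0]]], jaw=0.6)

```text
time: 8.42
tool_pos: [499.6, -54.2, 83.3]
tcp_rot: [2.802, 1.567, 0.894]
contact_force: [0.1, -0.5, -0.7]
grip_width: 36.4
```

Call:
step_arm(targets=[[[0,0,0,0],[0,0,0,0],[0,0,0,0],[0,0,0,0],[0,0,0,0]]])

```text
time: 8.83
tool_pos: [499.5, -54.1, 83.2]
tcp_rot: [2.839, 1.567, 0.931]
contact_force: [0.2, 0.3, -0.3]
grip_width: 36.8
```

Call:
step_arm(targets=[[[0,0,0,0],[0,0,0,0],[0,0,0,0],[0,0,0,0],[0,0,0,0]]], jaw=1)

```text
time: 9.25
tool_pos: [499.4, -54.1, 83.1]
tcp_rot: [2.922, 1.567, 1.014]
contact_force: [-0.3, -0.2, 0.4]
grip_width: 11.7
```

Call:
step_arm(targets=[[[0,0,0,0],[0,0,0,0],[0,0,0,0],[0,0,0,0],[0,0,0,0]]])

```text
time: 9.67
tool_pos: [499.4, -54.1, 83.1]
tcp_rot: [2.909, 1.567, 1.001]
contact_force: [-0.4, 0.2, -0.7]
grip_width: 11.8
```

```bash
python3 m.py
```

```text
Mz [0.0437 0.0437 0.0437 0.0437 0.0437 0.0437] Fz [-0.7 -0.7 -0.7 -0.7 -0.7 -0.7]
t 9.67 pos [499.4 -54.1  83.1] jawyaw -19.3 x [ 0.002  0.003 -1.   ] q6 0.07 w 11.8 F [-0.4  0.2 -0.7] M [-0.021 -0.036  0.044]
```

Call:
step_arm(targets=[[[0.0001,0,0,4],[0.0002,0,0,8],[0.0003,0,0,12],[0.0003,0,0,12],[0.0003,0,0,12]]])

```text
time: 10.08
tool_pos: [499.2, -54.0, 82.9]
tcp_rot: [-3.046, 1.567, 1.122]
contact_force: [-0.7, 0.5, 1.3]
grip_width: 12.0
```

```bash
cat > m.py <<'E'
from h import *
M=[bot.get_obs()["moment"]]
for i in range(6):
    bot.capture("wrist");M.append(bot.get_obs()["moment"])
M=np.array(M);print("Mz",M[:,2].round(3),"mean",M[:,2].mean().round(3));rel()
E
python3 m.py
```

```text
Mz [-0.058 -0.091 -0.051 -0.007  0.016 -0.004 -0.041] mean -0.034
t 10.38 pos [499.3 -54.   82.8] jawyaw -31.3 x [ 0.002  0.003 -1.   ] q6 0.28 w 11.7 F [-2.1  1.   1.7] M [ 0.106  0.21  -0.041]
```

Call:
step_arm(targets=[[[0.0001,0,0,2],[0.0001,0,0,4],[0.0002,0,0,6],[0.0002,0,0,8],[0.0002,0,0,8]]])

```text
time: 10.8
tool_pos: [499.1, -53.9, 82.7]
tcp_rot: [-2.824, 1.567, 1.203]
contact_force: [-2.2, 1.2, 1.4]
grip_width: 11.6
```

```bash
sed -i 's/range(6)/range(8)/' m.py; python3 m.py
```

```text
Mz [-0.049 -0.077 -0.061 -0.038 -0.046 -0.044 -0.038  0.01  -0.05 ] mean -0.043
t 11.2 pos [499.1 -54.   82.6] jawyaw -39.3 x [ 0.001  0.003 -1.   ] q6 0.42 w 12.1 F [-3.5  1.3  2.7] M [ 0.178  0.383 -0.05 ]
```

Call:
step_arm(targets=[[[0.0001,0,0,2],[0.0001,0,0,4],[0.0002,0,0,6],[0.0002,0,0,8],[0.0002,0,0,8]]])

```text
time: 11.62
tool_pos: [499.0, -53.8, 82.5]
tcp_rot: [-2.619, 1.567, 1.268]
contact_force: [-2.5, 2.3, 2.9]
grip_width: 11.9
```

```bash
python3 m.py
```

```text
Mz [-0.014 -0.048 -0.044 -0.046 -0.046 -0.051 -0.024 -0.044  0.037] mean -0.031
t 12.02 pos [499.  -53.9  82.5] jawyaw -47.2 x [ 0.001  0.003 -1.   ] q6 0.56 w 11.8 F [-3.2  1.4  4.7] M [0.395 0.511 0.037]
```

Call:
step_arm(targets=[[[0.0001,0,0,2],[0.0001,0,0,4],[0.0002,0,0,6],[0.0002,0,0,8],[0.0002,0,0,8]]])

```text
time: 12.43
tool_pos: [498.9, -53.7, 82.3]
tcp_rot: [-2.404, 1.567, 1.343]
contact_force: [-3.5, 2.5, 3.9]
grip_width: 11.3
```

```bash
python3 m.py
```

```text
Mz [-0.021 -0.049 -0.073 -0.025 -0.063 -0.021 -0.054 -0.027 -0.078] mean -0.046
t 12.83 pos [498.9 -53.8  82.3] jawyaw -55.2 x [ 0.001  0.004 -1.   ] q6 0.7 w 11.7 F [-3.3  3.   5.2] M [ 0.491  0.614 -0.078]
```

Call:
step_arm(targets=[[[0,0,0,2],[0.0001,0,0,4],[0.0001,0,0,6],[0.0001,0,0,8],[0.0001,0,0,8]]])

```text
time: 13.25
tool_pos: [498.8, -53.6, 82.1]
tcp_rot: [-2.208, 1.567, 1.4]
contact_force: [-3.6, 3.0, 3.9]
grip_width: 12.0
```

```bash
python3 m.py
```

```text
Mz [-0.042 -0.076 -0.012 -0.037 -0.095 -0.064 -0.043 -0.052 -0.059] mean -0.053
t 13.65 pos [498.8 -53.6  82.1] jawyaw -63.2 x [ 0.001  0.004 -1.   ] q6 0.84 w 11.3 F [-3.1  4.2  3.8] M [ 0.567  0.607 -0.059]
```

Call:
step_arm(targets=[[[0,0,0,2],[0.0001,0,0,4],[0.0001,0,0,6],[0.0001,0,0,8],[0.0001,0,0,8]]])

```text
time: 14.07
tool_pos: [498.7, -53.5, 81.9]
tcp_rot: [-2.006, 1.567, 1.463]
contact_force: [-4.2, 3.0, 3.9]
grip_width: 11.6
```

```bash
python3 m.py
```

```text
Mz [-0.038 -0.035 -0.098 -0.052 -0.046 -0.06  -0.022 -0.039 -0.081] mean -0.052
t 14.47 pos [498.7 -53.5  81.9] jawyaw -71.2 x [ 0.     0.004 -1.   ] q6 0.98 w 11.9 F [-3.7  3.5  4.6] M [ 0.508  0.57  -0.081]
```

Call:
step_arm(targets=[[[0,0,0,2],[0.0001,0,0,4],[0.0001,0,0,6],[0.0001,0,0,8],[0.0001,0,0,8]]])

```text
time: 14.88
tool_pos: [498.7, -53.3, 81.7]
tcp_rot: [-1.844, 1.567, 1.485]
contact_force: [-4.3, 3.2, 4.1]
grip_width: 11.9
```

```bash
python3 m.py
```

```text
Mz [-0.015 -0.02   0.004 -0.05  -0.027 -0.04  -0.091 -0.109 -0.031] mean -0.042
t 15.28 pos [498.7 -53.3  81.8] jawyaw -79.1 x [ 0.     0.004 -1.   ] q6 1.12 w 11.8 F [-3.8  3.2  3.6] M [ 0.49   0.534 -0.031]
```

Call:
step_arm(targets=[[[0,0,0,2],[0.0001,0,0,4],[0.0001,0,0,6],[0.0001,0,0,8],[0.0001,0,0,8]]])

```text
time: 15.7
tool_pos: [498.7, -53.2, 81.6]
tcp_rot: [-1.684, 1.566, 1.507]
contact_force: [-3.8, 3.4, 4.0]
grip_width: 12.0
```

```bash
python3 m.py
```

```text
Mz [-0.029 -0.062 -0.073 -0.042 -0.093 -0.092 -0.076 -0.018 -0.074] mean -0.062
t 16.1 pos [498.7 -53.2  81.6] jawyaw -87.1 x [ 0.     0.005 -1.   ] q6 1.25 w 11.7 F [-3.8  3.9  3.9] M [ 0.523  0.518 -0.074]
```

Call:
step_arm(targets=[[[0,0,0,2],[0.0001,0,0,4],[0.0001,0,0,6],[0.0001,0,0,8],[0.0001,0,0,8]]])

```text
time: 16.52
tool_pos: [498.7, -53.0, 81.4]
tcp_rot: [-1.527, 1.566, 1.525]
contact_force: [-2.9, 3.8, 4.2]
grip_width: 11.8
```

```bash
python3 m.py
```

```text
Mz [-0.008 -0.016 -0.024 -0.038 -0.021 -0.014 -0.079 -0.032 -0.071] mean -0.034
t 16.92 pos [498.7 -53.   81.4] jawyaw -95.1 x [ 0.     0.005 -1.   ] q6 1.39 w 11.7 F [-3.1  3.9  4.7] M [ 0.606  0.565 -0.071]
```

Call:
step_arm(targets=[[[0,0,0,2],[0.0001,0,0,4],[0.0001,0,0,6],[0.0001,0,0,8],[0.0001,0,0,8]]])

```text
time: 17.33
tool_pos: [498.7, -52.8, 81.3]
tcp_rot: [-1.396, 1.566, 1.516]
contact_force: [-3.2, 4.2, 4.4]
grip_width: 11.7
```

```bash
python3 m.py
```

```text
Mz [ 0.001 -0.045  0.032 -0.074 -0.057 -0.031 -0.027 -0.079 -0.079] mean -0.04
t 17.73 pos [498.7 -52.8  81.3] jawyaw -103.0 x [ 0.     0.005 -1.   ] q6 1.53 w 11.7 F [-4.5  3.4  4.2] M [ 0.529  0.503 -0.079]
```

Call:
step_arm(targets=[[[0,0,0,2],[0.0001,0,0,4],[0.0001,0,0,6],[0.0001,0,0,8],[0.0001,0,0,8]]])

```text
time: 18.15
tool_pos: [498.7, -52.7, 81.1]
tcp_rot: [-1.268, 1.566, 1.506]
contact_force: [-3.8, 3.8, 3.5]
grip_width: 11.8
```

```bash
python3 m.py
```

```text
Mz [ 0.006 -0.037 -0.007 -0.058 -0.018 -0.093 -0.028 -0.057 -0.093] mean -0.043
t 18.55 pos [498.7 -52.7  81.1] jawyaw -111.0 x [ 0.     0.005 -1.   ] q6 1.67 w 11.5 F [-3.2  4.1  3.9] M [ 0.53   0.539 -0.093]
```

Call:
step_arm(targets=[[[0,0,0,2],[0.0001,0,0,4],[0.0001,0,0,6],[0.0001,0,0,8],[0.0001,0,0,8]]])

```text
time: 18.97
tool_pos: [498.8, -52.5, 81.0]
tcp_rot: [-1.165, 1.565, 1.47]
contact_force: [-3.5, 4.2, 3.3]
grip_width: 11.5
```

```bash
python3 m.py
```

```text
Mz [-0.02  -0.026 -0.    -0.031 -0.06  -0.018 -0.036 -0.015  0.017] mean -0.021
t 19.37 pos [498.8 -52.5  81. ] jawyaw -119.0 x [ 0.     0.005 -1.   ] q6 1.81 w 11.7 F [-3.9  4.1  3.8] M [0.591 0.509 0.017]
```

Call:
step_arm(targets=[[[0,0,0,1],[0,0,0,2],[0.0001,0,0,3],[0.0001,0,0,4],[0.0001,0,0,4]]])

```text
time: 19.78
tool_pos: [498.9, -52.4, 80.9]
tcp_rot: [-1.115, 1.565, 1.45]
contact_force: [-3.6, 4.3, 4.3]
grip_width: 11.7
```

```bash
python3 m.py
```

```text
Mz [ 0.025 -0.061 -0.017  0.061 -0.026 -0.027 -0.018  0.034 -0.03 ] mean -0.007
t 20.18 pos [498.9 -52.4  81. ] jawyaw -123.0 x [ 0.001  0.006 -1.   ] q6 1.88 w 11.5 F [-2.3  4.5  4.2] M [ 0.583  0.564 -0.03 ]
```

```bash
sed 's/range(8)/range(12)/' m.py > m12.py; python3 m12.py
```

```text
Mz [-0.03   0.037  0.038 -0.01   0.019  0.02  -0.036  0.042  0.015  0.023
 -0.092  0.003 -0.037] mean -0.001
t 20.78 pos [498.9 -52.3  81. ] jawyaw -123.0 x [ 0.001  0.006 -1.   ] q6 1.88 w 11.6 F [-2.7  4.3  4.7] M [ 0.58   0.581 -0.037]
```

Free baseline averaged about -0.045 N m. It is now about 0.00, a shift of about +0.043, so the foot bears with roughly 10 N or less. I'll let go and go back to the nut.

Call:
step_arm(targets=[[[0,0,0,0],[0,0,0,0],[0,0,0,0],[0,0,0,0],[0,0,0,0]]], jaw=0.35)

```text
time: 21.2
tool_pos: [499.1, -52.6, 80.9]
tcp_rot: [-1.202, 1.565, 1.364]
contact_force: [0.4, -0.4, -0.3]
grip_width: 40.6
```

Call:
step_arm(targets=[[[0,0,0,0],[-0.005,0,0,0],[-0.012,0,0,-7],[-0.025,0,0,-14],[-0.025,0,0,-21]]])

```text
time: 21.62
tool_pos: [500.4, -53.1, 108.1]
tcp_rot: [-2.193, 1.564, 0.745]
contact_force: [0.8, -0.0, -0.0]
grip_width: 59.6
```

Call:
step_arm(targets=[[[0,0,0,-7],[0,0,0,-14],[0,0,0,-21],[0,0,0,-28],[0,0,0,-35]]])

```text
time: 22.03
tool_pos: [500.6, -53.2, 108.6]
tcp_rot: [-2.895, 1.564, 0.66]
contact_force: [-0.4, 0.5, -0.3]
grip_width: 59.8
```

Call:
step_arm(targets=[[[0,0,0,-7],[0,0,0,-14],[0,0,0,-17],[0,0,0,-17],[0,0,0,-17]]])

```text
time: 22.45
tool_pos: [500.7, -53.2, 108.9]
tcp_rot: [3.054, 1.564, 0.62]
contact_force: [-0.6, 0.1, 0.5]
grip_width: 59.8
```

```bash
python3 - <<'E'
from h import *
rel([499.5,-54.2,60.4],-49.7)
c=cam("wrist");u,v=[int(x) for x in proj(c,[499.5,-54.2,90])]
cv2.imwrite("pics/w6.png",cv2.resize(c["color"][v-60:v+40,u-75:u+75],None,fx=5,fy=5,interpolation=2)[:,:,::-1])
E
```

```text
t 22.45 pos [500.7 -53.2 108.9] jawyaw -49.4 x [ 0.006  0.004 -1.   ] q6 0.6 w 59.8 F [-0.6  0.1  0.5] M [ 0.003 -0.028 -0.03 ]
shift m [ 0.0484 -0.      0.0019]
turn about tool x (x down => +ve clockwise): [np.float64(0.3), np.float64(-179.7)]
```

View pics/w6.png

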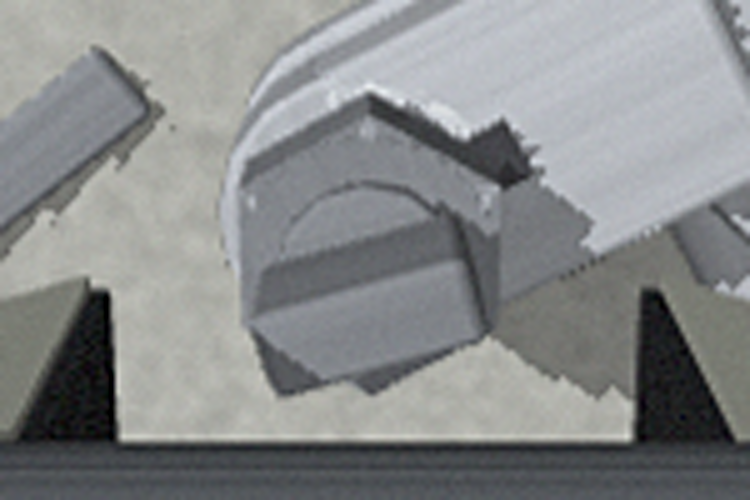

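The nut's flats are square to the jaws (columns 242–500) and centred, so it didn't turn with the screw. The head has turned. Descending onto the nut.

Call:
step_arm(targets=[[[0.012,0,0.001,0],[0.024,0,0.002,0],[0.036,0,0.002,0],[0.044,0,0.002,0],[0.044,0,0.002,0]]])

```text
time: 22.92
tool_pos: [498.4, -54.1, 63.4]
tcp_rot: [-2.793, 1.565, 1.055]
contact_force: [-0.6, 0.5, -1.1]
grip_width: 59.7
```

```bash
python3 - <<'E'
from h import *
rel([499.5,-54.2,60.4],-49.7)
E
```

```text
t 22.92 pos [498.4 -54.1  63.4] jawyaw -49.5 x [ 0.003  0.005 -1.   ] q6 0.59 w 59.7 F [-0.6  0.5 -1.1] M [-0.009  0.055  0.045]
shift m [ 0.003   0.0008 -0.0007]
turn about tool x (x down => +ve clockwise): [np.float64(0.2), np.float64(-179.8)]
```

Call:
step_arm(targets=[[[0.001,0,0,0],[0.002,0,-0.0006,0],[0.003,0,-0.0006,0],[0.003,0,-0.0006,0],[0.003,0,-0.0006,0]]])

```text
time: 23.33
tool_pos: [499.1, -53.7, 60.7]
tcp_rot: [-2.918, 1.565, 0.93]
contact_force: [-0.5, 0.0, -0.5]
grip_width: 59.6
```

Call:
step_arm(targets=[[[0,0,0,0],[0,0,0,0],[0,0,0,0],[0,0,0,0],[0,0,0,0]]], jaw=1)

```text
time: 23.75
tool_pos: [499.0, -53.6, 60.8]
tcp_rot: [-2.878, 1.565, 0.97]
contact_force: [-1.2, 1.0, 0.5]
grip_width: 35.8
```

Call:
step_arm(targets=[[[0,0,0,4],[0.0001,0,0,8],[0.0002,0,0,12],[0.0003,0,0,16],[0.0004,0,0,20]]])

```text
time: 24.17
tool_pos: [498.9, -53.3, 60.4]
tcp_rot: [-2.44, 1.565, 1.056]
contact_force: [-1.2, 1.3, 0.3]
grip_width: 35.7
```

```bash
python3 - <<'E'
from h import *
rel()
E
```

```text
t 24.17 pos [498.9 -53.3  60.4] jawyaw -69.7 x [ 0.003  0.005 -1.   ] q6 0.95 w 35.7 F [-1.2  1.3  0.3] M [0.268 0.03  0.06 ]
```

Call:
step_arm(targets=[[[0.0001,0,0,4],[0.0002,0,0,8],[0.0003,0,0,12],[0.0004,0,0,16],[0.0005,0,0,20]]])

```text
time: 24.58
tool_pos: [498.7, -53.0, 59.9]
tcp_rot: [-2.006, 1.565, 1.138]
contact_force: [0.8, 1.6, 0.8]
grip_width: 35.5
```

Call:
step_arm(targets=[[[0.0001,0,0,4],[0.0002,0,0,8],[0.0003,0,0,12],[0.0004,0,0,16],[0.0005,0,0,20]]])

```text
time: 25.0
tool_pos: [498.8, -52.6, 59.5]
tcp_rot: [-1.666, 1.564, 1.126]
contact_force: [0.5, 2.0, 1.1]
grip_width: 35.6
```

```bash
python3 - <<'E'
from h import *
rel()
E
```

```text
t 25.0 pos [498.8 -52.6  59.5] jawyaw -110.1 x [ 0.003  0.006 -1.   ] q6 1.65 w 35.6 F [0.5 2.  1.1] M [0.413 0.015 0.125]
```

Call:
step_arm(targets=[[[0.0001,0,0,4],[0.0002,0,0,8],[0.0003,0,0,12],[0.0004,0,0,16],[0.0005,0,0,20]]])

```text
time: 25.42
tool_pos: [499.0, -52.4, 59.2]
tcp_rot: [-1.341, 1.564, 1.098]
contact_force: [0.4, 2.0, 1.9]
grip_width: 35.8
```

```bash
python3 - <<'E'
from h import *
rel()
E
```

```text
t 25.42 pos [499.  -52.4  59.2] jawyaw -130.3 x [ 0.003  0.006 -1.   ] q6 2.01 w 35.8 F [0.4 2.  1.9] M [0.381 0.008 0.15 ]
```

Call:
step_arm(targets=[[[0,0,0,3],[0.0001,0,0,6],[0.0001,0,0,9],[0.0002,0,0,12],[0.0003,0,0,15]]])

```text
time: 25.83
tool_pos: [499.2, -52.2, 59.0]
tcp_rot: [-1.121, 1.563, 1.054]
contact_force: [0.8, 1.1, 1.3]
grip_width: 35.5
```

```bash
python3 - <<'E'
from h import *
rel()
E
```

```text
t 25.83 pos [499.2 -52.2  59. ] jawyaw -145.4 x [ 0.004  0.006 -1.   ] q6 2.27 w 35.5 F [0.8 1.1 1.3] M [0.286 0.007 0.249]
```

Call:
step_arm(targets=[[[0,0,0,3],[0.0001,0,0,6],[0.0001,0,0,9],[0.0002,0,0,12],[0.0003,0,0,15]]])

```text
time: 26.25
tool_pos: [499.4, -52.0, 58.8]
tcp_rot: [-0.917, 1.563, 0.994]
contact_force: [1.1, 1.7, 1.4]
grip_width: 35.6
```

```bash
python3 - <<'E'
from h import *
rel()
E
```

```text
t 26.25 pos [499.4 -52.   58.8] jawyaw -160.5 x [ 0.004  0.006 -1.   ] q6 2.53 w 35.6 F [1.1 1.7 1.4] M [ 0.221 -0.08   0.311]
```

The nut is 23.5° (0.41 rad) past its original position, with torque at about 0.31 N m and well below 1. Releasing and backing away.

Call:
step_arm(targets=[[[0,0,0,0],[0,0,0,0],[0,0,0,0],[0,0,0,0],[0,0,0,0]]], jaw=0.35)

```text
time: 26.67
tool_pos: [499.4, -52.1, 58.8]
tcp_rot: [-0.907, 1.563, 1.005]
contact_force: [-0.7, -0.4, -0.5]
grip_width: 59.2
```

Call:
step_arm(targets=[[[-0.01,0,0,0],[-0.02,0,0,0],[-0.035,0,0,-6],[-0.05,0,0,-12],[-0.07,0,0,-19]]])

```text
time: 27.08
tool_pos: [498.7, -52.4, 129.9]
tcp_rot: [-1.166, 1.564, 1.083]
contact_force: [0.2, 0.2, -0.2]
grip_width: 60.0
```

Call:
step_arm(targets=[[[-0.01,0,0.02,-7],[-0.02,0,0.04,-14],[-0.02,0,0.05,-21],[-0.02,0,0.05,-21],[-0.02,0,0.05,-21]]])

```text
time: 27.5
tool_pos: [467.6, -13.6, 151.1]
tcp_rot: [-1.769, 1.563, 0.844]
contact_force: [0.6, -0.3, -1.0]
grip_width: 59.4
```

```bash
python3 - <<'E'
from h import *
rel()
c=cam("wrist","w7.png")
E
```

```text
t 27.5 pos [467.6 -13.6 151.1] jawyaw -120.3 x [ 0.005  0.006 -1.   ] q6 1.9 w 59.4 F [ 0.6 -0.3 -1. ] M [ 0.065 -0.031  0.063]
```

View pics/w7.png

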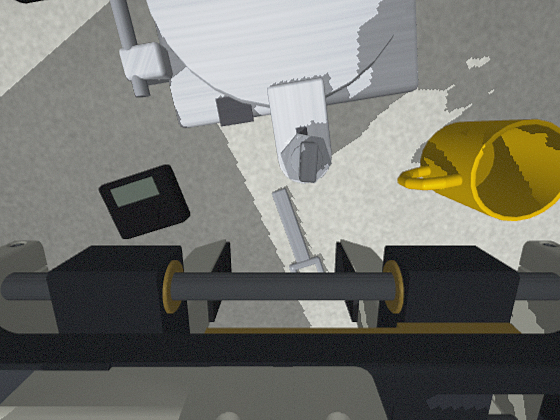

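The mug, timer and opener are undisturbed and the screw is at (308,158). One crop to check that the head angle held.

```bash
python3 - <<'E'
from h import *
rel();c=cam("wrist");P=cloud(c)
m=(abs(P[...,0]-499)<25)&(abs(P[...,1]+54)<25)&(P[...,2]>94)&(P[...,2]<104);h=P[m]
print(len(h),h.mean(0),cv2.minAreaRect(h[:,:2].astype(np.float32)))
cv2.imwrite("pics/w8.png",cv2.resize(c["color"][120:200,260:360],None,fx=7,fy=7,interpolation=2)[:,:,::-1])
np.savez("w8.npz",**{k:c[k] for k in("R","t","f","cx","cy")})
E
```

```text
t 27.55 pos [467.9 -13.9 150.7] jawyaw -120.3 x [ 0.005  0.006 -1.   ] q6 1.9 w 59.5 F [-0.3  0.6 -0.5] M [ 0.05  -0.004 -0.015]
672 [498.90125848 -53.63255891  97.43611871] ((498.46380615234375, -53.509220123291016), (11.95799732208252, 27.749235153198242), 57.59134292602539)
```

View pics/w8.png

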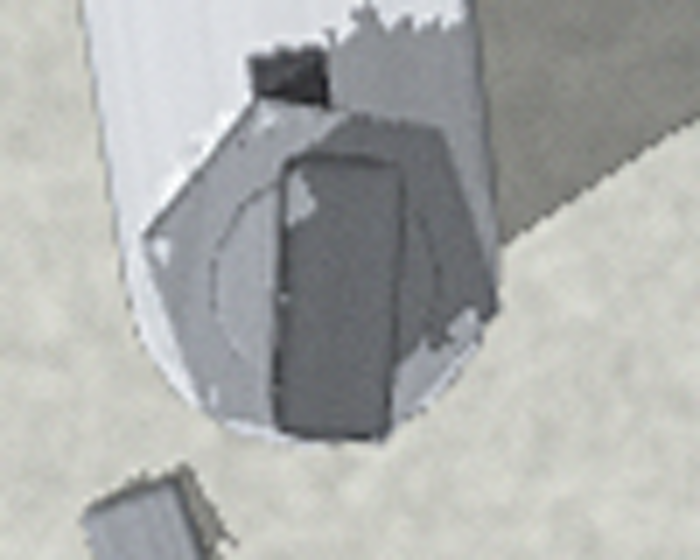

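The head's short axis is at -122.4°, against -123.0° when I let go of it, so the setting held. Handing in.

```bash
python3 -c "
from h import *
print(bot.close_job())"
```

```text
the job is handed in; nothing more can be done
None
```

The stop screw is reset and the jam nut is tight again. I handed the job in at about 27.6 s, with the gripper open and clear of everything.

- **Nut off:** I turned the nut back 87.5°, past the roughly 52° needed. By then its drag was only about 0.03 N m.
- **Screw down:** I turned the head about 104° clockwise, roughly 2.3 mm. The resting torque then shifted from about -0.045 to 0.00 N m. By the given figure that is about 10 N or less on the buffer. I only inferred it from noisy torque readings (about 0.03 N m each, averaged).
- **Nut tightened:** I turned the nut 111° clockwise, 0.41 rad past where it started. The last torque reading was 0.31 N m.
- **Last checks:** The head angle held after tightening (-122.4° against -123.0°). In the last wrist picture the mug, timer and opener looked undisturbed. The tray, jar and pin were not in view, but the arm never went near them.
- **What went wrong:** My first grip on the head caught the thicker shank below it (22 mm opening). I opened, rose 5 mm and gripped again. The top and wrist cameras also disagreed by about 2–3 mm on where the screw stood, so I relied on the wrist view.

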